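Feed the specimen slide on by one turn of its hand wheel

ROBOT

A 6-joint arm with a two-finger parallel gripper is mounted at the origin on a cart in front of the work surface, level with it; the furniture and walls round the work are solid. World frame = base frame: x ahead of the robot, y to its left, z up, the work surface at z = 0. Lengths are in m, angles in rad, forces in N, time in s.
With the tool pointing down it reaches from about 0.3 to 0.875 m from the base axis. Payload 6.4 kg.
Tool frame: the origin (TCP) lies at the centre of the arm's flange, where the gripper is bolted on; the fingertips stand 173 mm ahead of it and the grasp point (between the pads) lies 155 mm ahead of it (ctrl.pinch_z is the distance from the TCP to the grasp point, in m); z points along the fingers, y is the direction in which the jaws open and shut (so a half turn about z gives the same grasp; the last joint's range is limited). The gripper opens to 85 mm and grips with 20 to 120 N. Pads are 22 mm wide; open, the fingers measure 114 mm over their backs; the gripper's body (76 mm by 85 mm) begins 54 mm behind the grasp point. The pads swing forward as they close: fully open they stand 13 mm farther back than shut.
Start: joints at [1.034, 0.181, 1.607, -0, 1.354, -0.206], TCP at [0.187, 0.544, 0.405] pointing down, gripper open.
Joint ranges: [-2.99, 2.99], [-0.89, 2.07], [0.3, 2.58], [-1.14, 4.28], [0, 2.63], [-3.12, 3.12]. Speed limits (rad/s): [2.57, 2.57, 3.01, 3.14, 3.14, 3.14].

INTERFACE

Orientations are given as a unit quaternion [w, x, y, z].
In Python, from bench import ctrl gives the robot as it stands.
- The arm moves only by the tool drive_tool, never from a script. Its argument "commands" is a list that holds one entry, the list of rows, each a list of 7 numbers: the shift along the tool's x, y, z in units of 50 mm (1.0 is 50 mm), then the turn, a rotation vector about the tool's x, y, z in units of 8 degrees (1.0 is 8 degrees), then the closure in counts, from 0 (fully open) to 255 (shut). A call has 1 to 10 rows; each row shifts and turns the commanded pose from where the row before left it, along the tool's axes as they then stand; what a row does not reach is not made up. A row lasts 1/10 s, in which the tool goes at most 50 mm and 8.59 degrees, less where a joint would pass 70% of its speed; a pose out of reach is approached as far as the arm can. A call is refused whole if a number of a shift passes 1 or a number of a turn 1, either way. A call with a gripper value outside its range is refused whole. The fingers move at their own pace and stop on an object; the grip force is fixed at half the most. Time passes only in rows, so rows that do not move let the fingers close. It gives the time, the measured TCP pose, the force and the opening at its end, in the units of the state.
- ctrl.get_obs(): the state, without advancing time (a new reading comes with each control period).
- ctrl.camera(name): name is "scene" or "top"; returns a dict with "pixels" (480x640x3 uint8, red, green, blue), "depth" (480x640 float32, m along the optical axis (not along the pixel's ray), 0 where there is no reading), "intrinsics" (3x3 intrinsics, pixels), "k1" (the pictures are not rectified: a ray, as slopes to the right and down, at radius r is drawn at 1 + k1 r^2 times it, then the intrinsics apply), "R" (3x3) and "t" (3): a world point X has camera coordinates R X + t. Camera axes: x right, y down, z forward; pixel columns grow to the right and rows downward; lengths in m; the calibration is good to about 2 mm. A picture is of the moment at which its call begins.
- ctrl.hand_in(): hands the job in, once; it reports no verdict.
The state is a dict: "time_s": time; "q": joint angles; "dq": joint speeds; "joint_efforts": joint torques, N m; "eef_pos": TCP position; "eef_rot": TCP orientation; "wrist_force": force on the tool from outside, world axes, zero at the start; "torque": the same for the moment, N m; "opening": opening from 0.0 (shut) to 1.0 (fully open).
Only numpy, scipy, OpenCV 4.12 (cv2) and the standard library are available. Lean on these libraries where they do the work, as an engineer would, in place of code of your own. Each camera call takes 0.05 s, during which the arm holds its last target. There are 200 camera calls.

TASK

Feed the clamped specimen on by one step: push the hand wheel of the slide round by its upright black handle through exactly one full turn clockwise (seen from above, as the red arrow shows), so that the handle stops over the green index mark where it began. Push gently with the fingertips or the outside of the fingers and keep pushing on the handle all the way round; do not pinch it, do not wind the wheel backwards or well past the mark, and leave the vial, the loupe and the small steel bush where they stand.

Things in the scene. Friction and masses are not known exactly. Their poses are not given: they have to be found in the camera images.
- wheel (a joint): angle of the hand wheel in rad, grows clockwise seen from above; 0 = handle at the centre of the green index mark, 6.283 = one full turn on. Starts within 0.08 of 0; can be wound from -1.2 to 8.0. The axle is stiff (0.16 N m, about 3 N at the handle) and the wheel stays where it is left. A turn feeds the carriage with the specimen 20 mm away from the wheel.
- wheel_axis (a point): point on the upright axis of the level, dark steel wheel, 90 mm above the worktop (top of the rim). The handle's circle has a radius of 60 mm; the rim is a 14 mm round bar with three spokes; the hub, 30 mm wide, is 94 mm high. Below lies an aluminium dial disc 160 mm across, its top 60 mm above the worktop. Fixed to the slide.
- index_mark (a point): point straight above the green index mark (a sector of the dial, 0.15 rad either side of its centre), 60 mm from the wheel's axis and level with wheel_axis: where the handle's axis stands at joint value 0 and at one full turn. Fixed to the slide; it lies on the side of the wheel that roughly faces the robot.
- handle: upright black handle standing on the rim, 20 mm in diameter, 60 mm from the wheel's axis, its top 140 mm above the worktop; origin in its axis at its foot, 88 mm above the worktop. It goes round with the wheel and spins freely on its own pin. The space around it above 95 mm is clear all the way round.
- vial_mid (a point): centre of a loose cream vial with a blue cap, 23 mm in diameter, 48 mm tall, standing on the worktop beyond the wheel
- loupe_mid (a point): centre of a loose black and white loupe, 40 mm in diameter, 43 mm tall, standing on the worktop to the right of the wheel
- bush_mid (a point): centre of a loose stepped steel bush, 24 mm in diameter at its flange, 18 mm tall, standing on the worktop on the robot's side of the slide
- slide_base: the slide that the wheel drives, fixed to the worktop at a place and yaw that differ from run to run; origin on the worktop under the wheel's axis. Its grey bed, 100 mm wide, runs along its +y axis to 245 mm from the origin and carries the carriage with the clamped dark specimen; bed, carriage and specimen stay below 70 mm.

How it is judged:
By the outcome, as a careful person would: the job done as asked, in the order asked, and still so for the second after the job is handed in, with the robot touching nothing.
It also fails if it takes over 58 s, if anything falls off the work surface, if the arm or the gripper's body presses on something with over 40 N, if the wrist force passes 120 N, or if a joint passes its speed limit or range.

## Working session

There is one attempt and no reset: what is moved stays moved. The work goes in short steps, Python scripts to look and compute and a tool call to move; the robot and the scene stay as the last step left them, time stands still between calls to the robot, and variables do not carry over. Pictures are saved under pics/ and viewed, about 8 in all and at most 12, crops included, and the job is handed in when it is done.

Besides the shell and the picture viewer there is one more tool, called after "Request:" as a command line: name --argument value ..., lists and objects as JSON in quotes. drive_tool: Moves the arm, as the interface text tells. Its arguments: {"type":"object","properties":{"commands":{"type":"array","items":{"type":"array","items":{"type":"array","items":{"type":"number"}}}}},"required":["commands"]}

```bash
mkdir -p pics; ls; python3 - <<'E'
from bench import ctrl
import cv2,numpy as np
for n in("scene","top"):
    c=ctrl.camera(n); cv2.imwrite(f"pics/{n}0.png",c["pixels"][:,:,::-1]); np.savez(f"{n}0.npz",**c)
    print(n,c["intrinsics"].tolist(),c["k1"],np.round(c["R"],3).tolist(),np.round(-c["R"].T@c["t"],3))
o=ctrl.get_obs();print({k:np.round(v,3).tolist() for k,v in o.items()},ctrl.pinch_z)
E
```

```text
pics
scene [[595.321987168672, 0.0, 309.7501787548807], [0.0, 595.321987168672, 237.7396490095423], [0.0, 0.0, 1.0]] -0.15918296626835005 [[-0.897, -0.442, -0.004], [-0.277, 0.57, -0.773], [0.344, -0.692, -0.634]] [0.277 0.546 0.642]
top [[469.82622677637914, 0.0, 313.9763424988085], [0.0, 469.82622677637914, 241.84935438972596], [0.0, 0.0, 1.0]] -0.03592619093289229 [[0.006, -1.0, -0.0], [-0.995, -0.006, -0.095], [0.095, 0.001, -0.995]] [ 0.506 -0.08   0.915]
{'time_s': 0.1, 'q': [1.034, 0.181, 1.608, -0.0, 1.354, -0.206], 'dq': [-0.001, -0.001, -0.003, 0.001, 0.0, 0.003], 'joint_efforts': [0.001, -44.587, -35.224, -0.0, 0.004, -0.0], 'eef_pos': [0.187, 0.544, 0.404], 'eef_rot': [-0.0, 0.165, 0.986, -0.001], 'wrist_force': [0.491, -0.284, -0.364], 'torque': [-0.007, -0.007, 0.037], 'opening': 1.0} 0.1547
```

View pics/scene0.png

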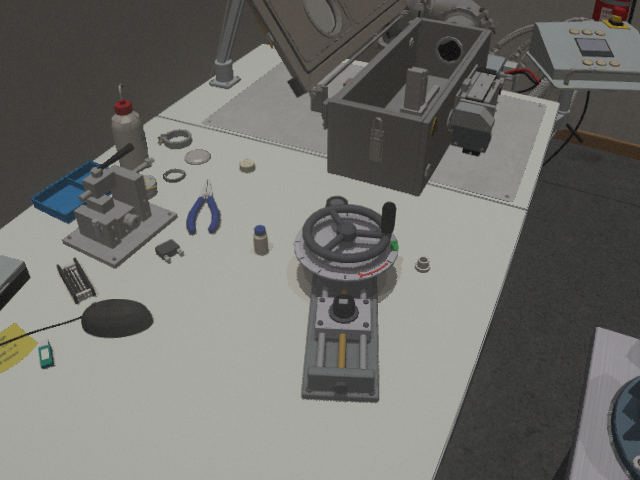

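View pics/top0.png

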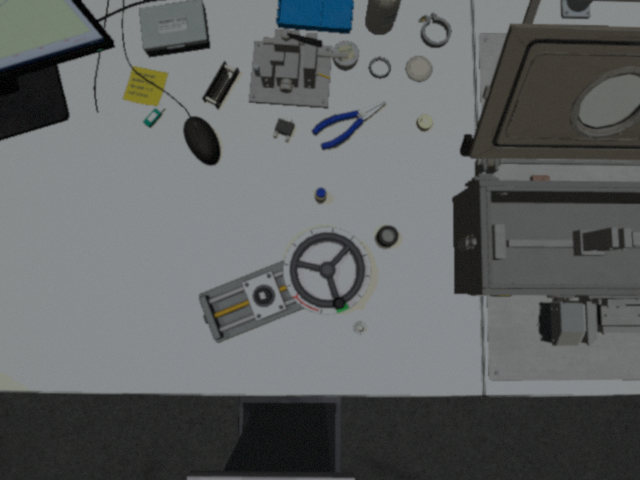

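```bash
cat > h.py <<'E'
import numpy as np,cv2
def load(n): return dict(np.load(n))
def rays(c,uv):
    K=c["intrinsics"];d=np.array([float(c["k1"]),0,0,0,0])
    p=cv2.undistortPoints(np.array(uv,float).reshape(-1,1,2),K,d).reshape(-1,2)
    return -c["R"].T@c["t"], np.c_[p,np.ones(len(p))]@c["R"]
def plane(c,uv,z):
    o,r=rays(c,uv); return o+r*((z-o[2])/r[:,2])[:,None]
def two(c1,u1,c2,u2):
    o1,r1=rays(c1,[u1]);o2,r2=rays(c2,[u2]);r1=r1[0];r2=r2[0]
    s=np.linalg.lstsq(np.c_[r1,-r2],o2-o1,rcond=None)[0]
    a=o1+s[0]*r1;b=o2+s[1]*r2; return (a+b)/2,np.linalg.norm(a-b)
def cloud(c):
    v,u=np.mgrid[:480,:640]; o,r=rays(c,np.c_[u.ravel(),v.ravel()])
    return (o+r*c["depth"].reshape(-1,1)).reshape(480,640,3)
def circ(P):
    for _ in range(4):
        A=np.c_[2*P,np.ones(len(P))];s=np.linalg.lstsq(A,(P**2).sum(1),rcond=None)[0]
        r=np.sqrt(s[2]+s[:2]@s[:2]);e=np.linalg.norm(P-s[:2],axis=1)-r;P=P[abs(e)<max(.003,1.5*e.std())]
    return s[:2],r,len(P)
E
python3 - <<'E'
from h import *
T=load("top0.npz");S=load("scene0.npz")
for n,c,box in(("top",T,(270,215,385,330)),("scene",S,(280,190,415,295))):
    P=cloud(c);x0,y0,x1,y1=box
    sub=np.zeros((480,640),bool);sub[y0:y1,x0:x1]=1
    im=c["pixels"].astype(int);hsv=cv2.cvtColor(c["pixels"],cv2.COLOR_RGB2HSV)
    g=sub&(hsv[...,0]>45)&(hsv[...,0]<80)&(hsv[...,1]>120)
    v,u=np.nonzero(g);print(n,"green",g.sum(),u.mean(),v.mean(),plane(c,[[u.mean(),v.mean()]],.06).round(4),"depthz",np.median(P[g],0).round(4))
    z=P[...,2]
    hd=sub&(z>.1)&(z<.16);print(" handle top pts",hd.sum(),z[hd].max().round(4) if hd.any() else 0,P[sub&(z>.133)&(z<.15)].mean(0).round(4),P[hd].mean(0).round(4))
    rim=sub&(z>.082)&(z<.096)&(im.sum(2)<240)
    Q=P[rim][:,:2];m=Q.mean(0)
    rr=np.linalg.norm(Q-m,axis=1);print(" rim",rim.sum(),*circ(Q[rr>.045]))
    dial=sub&(abs(z-.06)<.004);print(" dial",np.median(z[dial]), (P[dial][:,:2].max(0)+P[dial][:,:2].min(0))/2,np.ptp(P[dial][:,:2],axis=0))
    # bright dial contours / dark handle
for z,t,s in((.094,(327,270),(348,230)),):
    print("hub two-view",two(T,t,S,s),plane(T,[t],z),plane(S,[s],z))
print("table z",np.median(cloud(T)[340:380,150:280,2]))
for nm,uv,z in(("vial",(321,195),.048),("loupe",(387,236),.043),("bush",(361,327),.018)):print(nm,plane(T,[uv],z).round(3))
a=cv2.resize(T["pixels"][220:340,260:400,::-1],None,fx=4,fy=4,interpolation=2);b=cv2.resize(S["pixels"][185:305,275:435,::-1],None,fx=4,fy=4,interpolation=2)
cv2.imwrite("pics/a.png",cv2.resize(np.hstack([a,b]),(800,320)))
E
```

```text
top green 48 342.4166666666667 307.6458333333333 [[ 0.4687 -0.1313  0.06  ]] depthz [ 0.4691 -0.1305  0.0619]
 handle top pts 122 0.1441 [ 0.4805 -0.12    0.1403] [ 0.4807 -0.1195  0.1386]
 rim 2007 [ 0.53651173 -0.10161542] 0.059366657675424 937
 dial 0.06118481177029245 [ 0.53797316 -0.08998967] [0.15830393 0.1796347 ]
scene green 37 394.6216216216216 244.8918918918919 [[ 0.4686 -0.1302  0.06  ]] depthz [ 0.4683 -0.1313  0.0603]
 handle top pts 363 0.1416 [ 0.4796 -0.1175  0.1376] [ 0.4788 -0.1148  0.1236]
 rim 2034 [ 0.53563468 -0.09650211] 0.05970648410619427 927
 dial 0.05928313150029996 [ 0.53714129 -0.08808469] [0.1595024  0.18332361]
hub two-view (array([ 0.53531526, -0.1025552 ,  0.08557643]), np.float64(0.00047404769718717134)) [[ 0.53523982 -0.10224155  0.094     ]] [[ 0.53117538 -0.09280656  0.094     ]]
table z 0.001256939961253034
vial [[ 0.677 -0.092  0.048]]
loupe [[ 0.601 -0.215  0.043]]
bush [[ 0.431 -0.169  0.018]]
```

View pics/a.png

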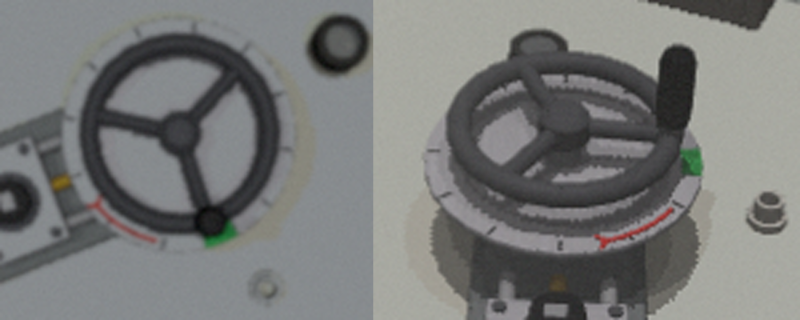

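The wheel axis is about (0.536, -0.100). The handle top is at (0.480, -0.1195), z≈0.14, and the green mark sits just beyond it. Vial, loupe and bush are all well below the push height. Next I shut the gripper and move to a point behind and outside the handle.

Request:
drive_tool --commands '[[[-0.49,-0.56,0,0,0,0,255],[-0.49,-0.56,0,0,0,0,255],[-0.49,-0.56,0,0,0,0,255],[-0.49,-0.56,0,0,0,0,255],[-0.49,-0.56,0,0,0,0,255],[-0.49,-0.56,0,0,0,0,255],[-0.49,-0.56,0,0,0,0,255],[-0.49,-0.56,0,0,0,0,255],[-0.49,-0.56,0,0,0,0,255],[-0.49,-0.56,0,0,0,0,255]]]'

```text
time_s: 1.1
eef_pos: [0.3275, 0.198, 0.4045]
eef_rot: [-0.0, 0.164, 0.986, -0.0]
wrist_force: [0.9, 0.2, 0.2]
opening: 0.002
```

Request:
drive_tool --commands '[[[-0.49,-0.56,0,0,0,0,255],[-0.49,-0.56,0,0,0,0,255],[-0.49,-0.56,0,0,0,0,255],[-0.49,-0.56,0,0,0,0,255],[-0.49,-0.56,0,0,0,0,255],[-0.49,-0.56,0,0,0,0,255],[-0.49,-0.56,0,0,0,0,255],[-0.49,-0.56,0,0,0,0,255],[-0.49,-0.56,0,0,0,0,255],[-0.49,-0.56,0,0,0,0,255]]]'

```text
time_s: 2.1
eef_pos: [0.4685, -0.1465, 0.4043]
eef_rot: [-0.0, 0.165, 0.986, 0.0]
wrist_force: [0.1, 0.0, 0.7]
opening: 0.005
```

Request:
drive_tool --commands '[[[0,0,0.1,0,0,-1,255],[0,0,0.2,0,0,-1,255],[0,0,0.2,0,0,-1,255],[0,0,0.2,0,0,-1,255],[0,0,0.2,0,0,-1,255],[0,0,0.2,0,0,-1,255],[0,0,0.2,0,0,-1,255],[0,0,0.2,0,0,-1,255],[0,0,0.2,0,0,-1,255],[0,0,0.1,0,0,-1,255]]]'

```text
time_s: 3.1
eef_pos: [0.4749, -0.1323, 0.3131]
eef_rot: [-0.008, -0.501, 0.866, -0.004]
wrist_force: [-0.3, -0.9, -0.6]
opening: 0.002
```

```bash
python3 - <<'E'
from bench import ctrl
import numpy as np,cv2
from h import *
o=ctrl.get_obs();print({k:np.round(v,4).tolist() for k,v in o.items()})
c=ctrl.camera("scene");np.savez("scene1.npz",**c);o=ctrl.get_obs();print(o["eef_pos"],o["q"])
cv2.imwrite("pics/s1.png",cv2.resize(c["pixels"][90:330,220:540,::-1],None,fx=2,fy=2))
E
```

```text
{'time_s': 3.1, 'q': [-0.5074, 0.1061, 1.8908, -0.0202, 1.1465, -3.1188], 'dq': [0.3966, 0.1563, -0.067, -0.1934, -0.1012, -0.0296], 'joint_efforts': [-2.7411, -37.7151, -31.0325, 0.22, 0.0588, -3.9433], 'eef_pos': [0.4749, -0.1323, 0.3131], 'eef_rot': [-0.0084, -0.5007, 0.8656, -0.004], 'wrist_force': [-0.2674, -0.8715, -0.6281], 'torque': [-0.038, -0.0215, -0.013], 'opening': 0.0024}
[ 0.47543487 -0.13057464  0.31292411] [-0.50343017  0.10686944  1.89047458 -0.02118643  1.14656797 -3.11436593]
```

View pics/s1.png

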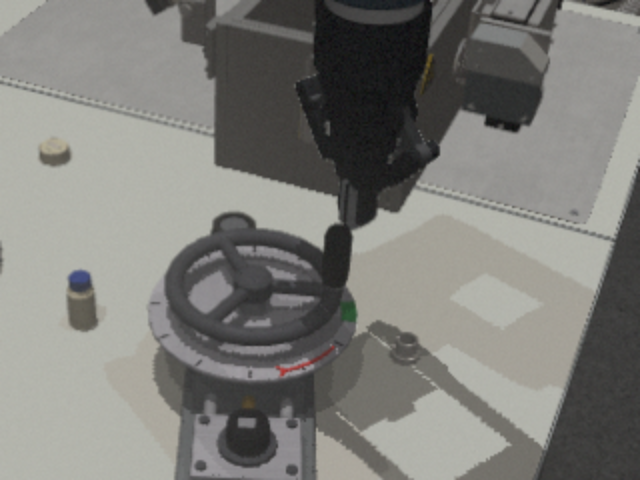

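The scene view shows the closed fingertips level with the top of the handle (crop pixel ~(358,215) against the handle at (337,235)), with the wheel unmoved. Joint 6 hit its stop, so I'm backing off 8° and away from the handle.

Request:
drive_tool --commands '[[[0.17,0.06,0,0,0,0.3,255],[0.18,0.06,0,0,0,0.4,255],[0,0,0,0,0,0.3,255],[0,0,0,0,0,0,255],[0,0,0,0,0,0,255]]]'

```text
time_s: 3.65
eef_pos: [0.4611, -0.144, 0.315]
eef_rot: [-0.007, -0.439, 0.898, -0.005]
wrist_force: [-0.4, -0.7, 0.2]
opening: 0.003
```

```bash
python3 - <<'E'
from bench import ctrl
import numpy as np
o=ctrl.get_obs();print({k:np.round(o[k],4).tolist() for k in("q","eef_pos","eef_rot","wrist_force")})
E
```

```text
{'q': [-0.5436, 0.0806, 1.9146, -0.0193, 1.1453, -3.0153], 'eef_pos': [0.4611, -0.144, 0.315], 'eef_rot': [-0.007, -0.4389, 0.8985, -0.0053], 'wrist_force': [-0.4233, -0.7231, 0.2469]}
```

```bash
cat > plan.py <<'E'
import numpy as np,json
from scipy.spatial.transform import Rotation as Ro
from bench import ctrl
C=np.array([.5365,-.1005]);PHI0=198.6;XMAX=231.5
u=lambda a:np.array([np.cos(np.radians(a)),np.sin(np.radians(a))])
def target(th,d,z,lag=0):
    phi=PHI0-th;xa=min(XMAX,phi+90-lag);n=-u(xa)
    p=C+.06*u(phi)-d*n;x=u(xa)
    return np.r_[p,z],Ro.from_matrix(np.array([[x[0],x[1],0],[x[1],-x[0],0],[0,0,-1]]).T)
def plan(tg,z=.277):
    o=ctrl.get_obs();p=np.array(o["eef_pos"]);q=o["eef_rot"];R=Ro.from_quat([q[1],q[2],q[3],q[0]])
    rows=[]
    for th,d in tg:
        P,T=target(th,d,z)
        s=np.round(R.inv().apply(P-p)/.05,2)
        w=np.round(np.degrees((R.inv()*T).as_rotvec())/8,2)
        w=np.clip(w,-1,1)
        p=p+R.apply(s*.05);R=R*Ro.from_rotvec(np.radians(w*8))
        rows.append((np.r_[s,w]+0.).tolist()+[255])
    print(json.dumps(rows))
    print("q",np.degrees(o["q"]).round(1),"f",np.round(o["wrist_force"],1))
E
python3 - <<'E'
from plan import *
plan([(0,.03)]*2+[(0,.027),(0,.025),(0,.023),(0,.022),(0,.021)])
E
```

```text
[[-0.03, 0.02, 0.76, -0.02, -0.12, 0.07, 255], [0.0, 0.0, 0.0, 0.0, 0.0, 0.0, 255], [-0.06, 0.0, 0.0, 0.0, 0.0, 0.0, 255], [-0.04, 0.0, 0.0, 0.0, 0.0, 0.0, 255], [-0.04, 0.0, 0.0, 0.0, 0.0, 0.0, 255], [-0.02, 0.0, 0.0, 0.0, 0.0, 0.0, 255], [-0.02, 0.0, 0.0, 0.0, 0.0, 0.0, 255]]
q [ -31.1    4.6  109.7   -1.1   65.6 -172.8] f [-0.4 -0.7  0.2]
```

Request:
drive_tool --commands '[[[-0.01,0.01,0.2,-0.02,-0.12,0.07,255],[-0.02,0.01,0.3,0,0,0,255],[0,0,0.26,0,0,0,255],[-0.06,0,0,0,0,0,255],[-0.04,0,0,0,0,0,255],[-0.04,0,0,0,0,0,255],[-0.02,0,0,0,0,0,255],[-0.02,0,0,0,0,0,255],[0,0,0,0,0,0,255]]]'

```text
time_s: 4.55
eef_pos: [0.4671, -0.1352, 0.2772]
eef_rot: [-0.0, -0.435, 0.9, -0.001]
wrist_force: [-3.1, -3.1, 3.8]
opening: -0.001
```

```bash
python3 - <<'E'
from plan import *
import cv2
c=ctrl.camera("scene");np.savez("scene2.npz",**c)
cv2.imwrite("pics/s2.png",cv2.resize(c["pixels"][150:310,280:480,::-1],None,fx=3,fy=3))
print(ctrl.get_obs()["eef_pos"],ctrl.get_obs()["eef_rot"])
plan([(t,.021) for t in np.arange(4,41,4)])
E
```

```text
[ 0.46709981 -0.13523197  0.27718468] [-3.87488604e-04 -4.34807334e-01  9.00523024e-01 -8.45844508e-04]
[[-0.03, 0.07, 0.0, -0.01, -0.01, 0.01, 255], [-0.05, 0.06, 0.0, 0.0, 0.0, 0.0, 255], [-0.06, 0.06, 0.0, 0.0, 0.0, 0.0, 255], [-0.06, 0.06, 0.0, 0.0, 0.0, 0.0, 255], [-0.06, 0.05, 0.0, 0.0, 0.0, 0.0, 255], [-0.07, 0.05, 0.0, 0.0, 0.0, 0.0, 255], [-0.07, 0.04, 0.0, 0.0, 0.0, 0.0, 255], [-0.08, 0.04, 0.0, 0.0, 0.0, 0.0, 255], [-0.08, 0.04, 0.0, 0.0, 0.0, 0.0, 255], [-0.07, 0.02, 0.0, 0.0, 0.0, 0.0, 255]]
q [-3.010e+01  8.300e+00  1.107e+02 -1.000e-01  6.090e+01 -1.716e+02] f [-3.6 -3.   3. ]
```

View pics/s2.png

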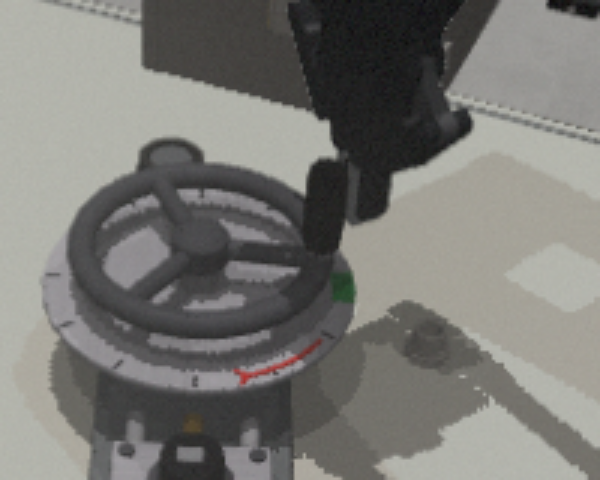

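The fingers are in contact with the handle (crop pixel ~(345,190)) on its trailing outer side, at about 4.5 N. I'll start pushing.

Request:
drive_tool --commands '[[[-0.03,0.07,0,0,0,0,255],[-0.05,0.06,0,0,0,0,255],[-0.06,0.06,0,0,0,0,255],[-0.06,0.06,0,0,0,0,255],[-0.06,0.05,0,0,0,0,255],[-0.07,0.05,0,0,0,0,255],[-0.07,0.04,0,0,0,0,255],[-0.08,0.04,0,0,0,0,255],[-0.08,0.04,0,0,0,0,255],[-0.07,0.02,0,0,0,0,255]]]'

```text
time_s: 5.6
eef_pos: [0.4675, -0.0945, 0.2765]
eef_rot: [-0.0, -0.435, 0.9, -0.0]
wrist_force: [-1.9, -2.9, 2.4]
opening: -0.001
```

```bash
cat > meas.py <<'E'
from h import *
from bench import ctrl
def meas(tag,C=np.array([.5365,-.1005])):
    # black handle top by dark colour + depth in both views; green sector edges by rays on z=.06
    for n in("scene","top"):
        c=ctrl.camera(n);np.savez(f"{n}_{tag}.npz",**c);P=cloud(c)
        hsv=cv2.cvtColor(c["pixels"],cv2.COLOR_RGB2HSV)
        r=np.linalg.norm(P[...,:2]-C,axis=2)
        g=(hsv[...,0]>45)&(hsv[...,0]<80)&(hsv[...,1]>110)&(r<.1)
        v,u=np.nonzero(g)
        if len(u):
            Q=plane(c,np.c_[u,v],.06)[:,:2]-C;a=np.degrees(np.arctan2(Q[:,1],Q[:,0]))%360;rr=np.linalg.norm(Q,axis=1)
            print(n,"green",len(u),"ang",np.percentile(a,[0,5,50,95,100]).round(1),"mid",round((a.min()+a.max())/2,1),"r",rr.min().round(3),rr.max().round(3))
        m=(P[...,2]>.105)&(P[...,2]<.142)&(r<.085)&(r>.035)
        np.save(f"{n}_{tag}_m.npy",m);print(n,"pts above wheel",m.sum())
E
python3 - <<'E'
from plan import *
from meas import *
o=ctrl.get_obs();print(o["eef_pos"],o["eef_rot"])
meas("3")
plan([(t,.021) for t in np.arange(44,81,4)])
c=load("scene_3.npz");d=load("top_3.npz")
a=cv2.resize(c["pixels"][150:310,280:480,::-1],(500,400));b=cv2.resize(d["pixels"][220:340,260:350,::-1],(300,400))
cv2.imwrite("pics/s3.png",np.hstack([a,b]))
E
```

```text
[ 0.4674845  -0.09446241  0.27654139] [-3.23217057e-04 -4.34857710e-01  9.00499113e-01 -1.19438529e-04]
scene green 13 ang [197.9 198.  207.2 210.  211.2] mid 204.5 r 0.069 0.075
scene pts above wheel 619
top pts above wheel 0
[[-0.07, 0.01, -0.01, 0.0, 0.0, 0.01, 255], [-0.08, 0.02, 0.0, 0.0, 0.0, 0.0, 255], [-0.08, 0.01, 0.0, 0.0, 0.0, 0.0, 255], [-0.09, 0.0, 0.0, 0.0, 0.0, 0.0, 255], [-0.08, 0.02, 0.0, 0.0, 0.0, 0.36, 255], [-0.09, 0.03, 0.0, 0.0, 0.0, 0.5, 255], [-0.08, 0.03, 0.0, 0.0, 0.0, 0.5, 255], [-0.09, 0.02, 0.0, 0.0, 0.0, 0.5, 255], [-0.08, 0.03, 0.0, 0.0, 0.0, 0.5, 255], [-0.09, 0.02, 0.0, 0.0, 0.0, 0.5, 255]]
q [ -25.7    7.2  112.     0.    60.7 -167.3] f [-0.1  0.1  0. ]
```

View pics/s3.png

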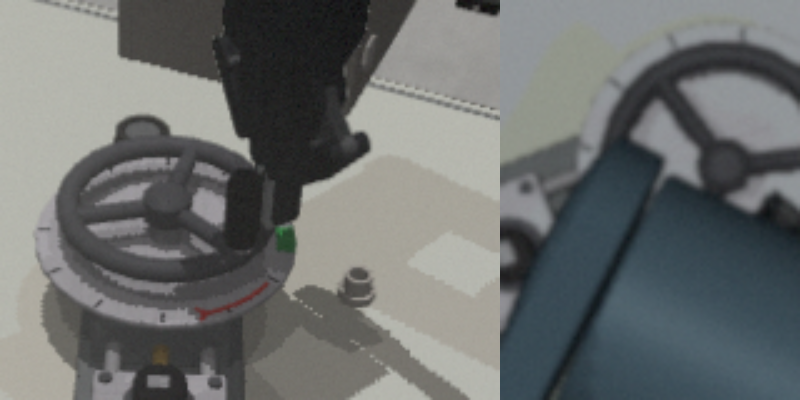

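The push works: handle at (240,205) in the crop, moving clockwise, fingers still behind it. Continuing.

Request:
drive_tool --commands '[[[-0.07,0.01,-0.01,0,0,0,255],[-0.08,0.02,0,0,0,0,255],[-0.08,0.01,0,0,0,0,255],[-0.09,0,0,0,0,0,255],[-0.08,0.02,0,0,0,0.36,255],[-0.09,0.03,0,0,0,0.5,255],[-0.08,0.03,0,0,0,0.5,255],[-0.09,0.02,0,0,0,0.5,255],[-0.08,0.03,0,0,0,0.5,255],[-0.09,0.02,0,0,0,0.5,255]]]'

```text
time_s: 6.7
eef_pos: [0.4895, -0.0581, 0.2769]
eef_rot: [-0.001, -0.246, 0.969, 0.0]
wrist_force: [-2.4, -1.5, 0.0]
opening: 0.0
```

```bash
python3 - <<'E'
from plan import *
o=ctrl.get_obs();print(o["eef_pos"],o["eef_rot"],target(80,.021,.277)[0])
plan([(80+5*t,.021) for t in range(1,11)])
E
```

```text
[ 0.48947687 -0.05813406  0.27689679] [-6.15851229e-04 -2.46187390e-01  9.69222053e-01  2.65526236e-05] [ 0.48934085 -0.05787355  0.277     ]
[[-0.11, 0.04, 0.0, 0.0, -0.01, 0.61, 255], [-0.1, 0.03, 0.0, 0.0, 0.0, 0.63, 255], [-0.11, 0.03, 0.0, 0.0, 0.0, 0.62, 255], [-0.1, 0.03, 0.0, 0.0, 0.0, 0.63, 255], [-0.11, 0.04, 0.0, 0.0, 0.0, 0.62, 255], [-0.11, 0.03, 0.0, 0.0, 0.0, 0.63, 255], [-0.1, 0.03, 0.0, 0.0, 0.0, 0.62, 255], [-0.11, 0.03, 0.0, 0.0, 0.0, 0.63, 255], [-0.11, 0.03, 0.0, 0.0, 0.0, 0.62, 255], [-0.1, 0.04, 0.0, 0.0, 0.0, 0.63, 255]]
q [ -20.6    9.2  109.8   -0.    61.1 -139.1] f [-2.4 -1.5  0. ]
```

Tracking within 0.3 mm, and force is about 3 N as expected. Next 50°.

Request:
drive_tool --commands '[[[-0.11,0.04,0,0,0,0.61,255],[-0.1,0.03,0,0,0,0.63,255],[-0.11,0.03,0,0,0,0.62,255],[-0.1,0.03,0,0,0,0.63,255],[-0.11,0.04,0,0,0,0.62,255],[-0.11,0.03,0,0,0,0.63,255],[-0.1,0.03,0,0,0,0.62,255],[-0.11,0.03,0,0,0,0.63,255],[-0.11,0.03,0,0,0,0.62,255],[-0.1,0.04,0,0,0,0.63,255]]]'

```text
time_s: 7.7
eef_pos: [0.5389, -0.0363, 0.2768]
eef_rot: [-0.001, 0.186, 0.983, 0.0]
wrist_force: [-2.6, 1.0, -0.1]
opening: 0.0
```

```bash
python3 - <<'E'
from plan import *
from meas import *
o=ctrl.get_obs();print(o["eef_pos"],target(130,.021,.277)[0])
meas("4")
plan([(130+5*t,.021) for t in range(1,11)])
c=load("scene_4.npz");d=load("top_4.npz")
a=cv2.resize(c["pixels"][150:310,280:480,::-1],(500,400));b=cv2.resize(d["pixels"][220:340,280:370,::-1],(300,400))
cv2.imwrite("pics/s4.png",np.hstack([a,b]))
E
```

```text
[ 0.53885765 -0.03631056  0.27684853] [ 0.53884043 -0.03697424  0.277     ]
scene green 56 ang [195.4 196.  202.5 209.1 210.7] mid 203.1 r 0.068 0.078
scene pts above wheel 405
top green 71 ang [ 45.7 196.  203.2 210.5 211.3] mid 128.5 r 0.068 0.637
top pts above wheel 0
[[-0.1, 0.02, 0.0, 0.0, 0.0, 0.64, 255], [-0.11, 0.03, 0.0, 0.0, 0.0, 0.62, 255], [-0.1, 0.03, 0.0, 0.0, 0.0, 0.63, 255], [-0.11, 0.04, 0.0, 0.0, 0.0, 0.62, 255], [-0.11, 0.03, 0.0, 0.0, 0.0, 0.63, 255], [-0.1, 0.03, 0.0, 0.0, 0.0, 0.62, 255], [-0.11, 0.03, 0.0, 0.0, 0.0, 0.63, 255], [-0.1, 0.03, 0.0, 0.0, 0.0, 0.62, 255], [-0.11, 0.04, 0.0, 0.0, 0.0, 0.63, 255], [-0.11, 0.03, 0.0, 0.0, 0.0, 0.62, 255]]
q [-16.5  14.7 102.9   0.   62.3 -85.2] f [-0.2  1.1 -0. ]
```

View pics/s4.png

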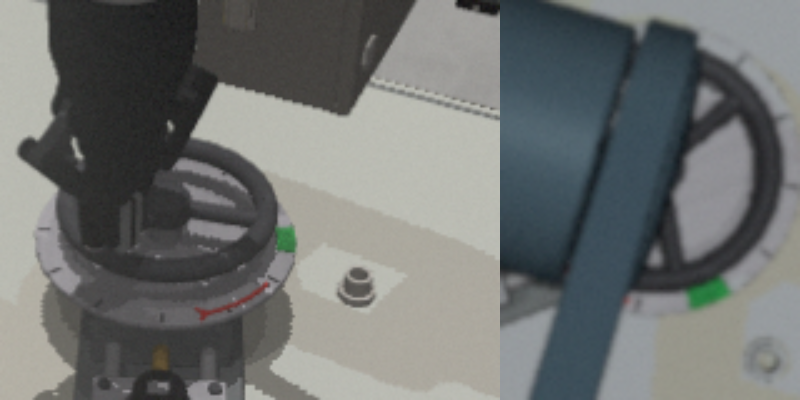

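The green mark is now fully visible and centred at about 203.2° in both views; the handle started about 4.6° past it. The final handle angle should therefore be 203.2°, about 355° of orbit. Contact force is still present, so I continue.

Request:
drive_tool --commands '[[[-0.1,0.02,0,0,0,0.63,255],[-0.11,0.03,0,0,0,0.62,255],[-0.1,0.03,0,0,0,0.63,255],[-0.11,0.04,0,0,0,0.62,255],[-0.11,0.03,0,0,0,0.63,255],[-0.1,0.03,0,0,0,0.62,255],[-0.11,0.03,0,0,0,0.63,255],[-0.1,0.03,0,0,0,0.62,255],[-0.11,0.04,0,0,0,0.63,255],[-0.11,0.03,0,0,0,0.62,255]]]'

```text
time_s: 8.8
eef_pos: [0.5865, -0.0612, 0.277]
eef_rot: [-0.0, 0.583, 0.813, 0.0]
wrist_force: [-0.4, 3.2, -0.7]
opening: -0.001
```

```bash
python3 - <<'E'
from plan import *
o=ctrl.get_obs();print(o["eef_pos"],target(180,.021,.277)[0])
plan([(180+5*t,.021) for t in range(1,11)])
E
```

```text
[ 0.58651208 -0.06124722  0.27702003] [ 0.58666796 -0.0614593   0.277     ]
[[-0.11, 0.03, 0.0, 0.0, -0.01, 0.64, 255], [-0.11, 0.04, 0.0, 0.0, 0.0, 0.62, 255], [-0.1, 0.03, 0.0, 0.0, 0.0, 0.63, 255], [-0.11, 0.03, 0.0, 0.0, 0.0, 0.62, 255], [-0.11, 0.03, 0.0, 0.0, 0.0, 0.63, 255], [-0.1, 0.03, 0.0, 0.0, 0.0, 0.62, 255], [-0.11, 0.04, 0.0, 0.0, 0.0, 0.63, 255], [-0.1, 0.03, 0.0, 0.0, 0.0, 0.62, 255], [-0.11, 0.03, 0.0, 0.0, 0.0, 0.63, 255], [-0.11, 0.03, 0.0, 0.0, 0.0, 0.62, 255]]
q [-17.5  20.4  95.6   0.1  64.1 -36.2] f [-0.4  3.2 -0.7]
```

Request:
drive_tool --commands '[[[-0.11,0.03,0,0,0,0.64,255],[-0.11,0.04,0,0,0,0.62,255],[-0.1,0.03,0,0,0,0.63,255],[-0.11,0.03,0,0,0,0.62,255],[-0.11,0.03,0,0,0,0.63,255],[-0.1,0.03,0,0,0,0.62,255],[-0.11,0.04,0,0,0,0.63,255],[-0.1,0.03,0,0,0,0.62,255],[-0.11,0.03,0,0,0,0.63,255],[-0.11,0.03,0,0,0,0.62,255]]]'

```text
time_s: 9.8
eef_pos: [0.5987, -0.114, 0.2771]
eef_rot: [-0.0, 0.872, 0.49, 0.001]
wrist_force: [1.8, 3.3, -1.1]
opening: -0.005
```

```bash
python3 - <<'E'
from plan import *
o=ctrl.get_obs();print(o["eef_pos"],target(230,.021,.277)[0])
plan([(230+5*t,.021) for t in range(1,11)])
E
```

```text
[ 0.59874412 -0.11402846  0.27707996] [ 0.59865425 -0.11383601  0.277     ]
[[-0.1, 0.03, 0.0, 0.0, -0.01, 0.63, 255], [-0.11, 0.03, 0.0, 0.0, 0.0, 0.62, 255], [-0.11, 0.03, 0.0, 0.0, 0.0, 0.63, 255], [-0.1, 0.03, 0.0, 0.0, 0.0, 0.62, 255], [-0.11, 0.04, 0.0, 0.0, 0.0, 0.63, 255], [-0.1, 0.03, 0.0, 0.0, 0.0, 0.62, 255], [-0.11, 0.03, 0.0, 0.0, 0.0, 0.63, 255], [-0.11, 0.03, 0.0, 0.0, 0.0, 0.62, 255], [-0.1, 0.03, 0.0, 0.0, 0.0, 0.63, 255], [-0.11, 0.04, 0.0, 0.0, 0.0, 0.62, 255]]
q [-21.9  22.6  92.5   0.1  64.9   9.4] f [ 1.8  3.3 -1.1]
```

Request:
drive_tool --commands '[[[-0.1,0.03,0,0,0,0.63,255],[-0.11,0.03,0,0,0,0.62,255],[-0.11,0.03,0,0,0,0.63,255],[-0.1,0.03,0,0,0,0.62,255],[-0.11,0.04,0,0,0,0.63,255],[-0.1,0.03,0,0,0,0.62,255],[-0.11,0.03,0,0,0,0.63,255],[-0.11,0.03,0,0,0,0.62,255],[-0.1,0.03,0,0,0,0.63,255],[-0.11,0.04,0,0,0,0.62,255]]]'

```text
time_s: 10.8
eef_pos: [0.5664, -0.1573, 0.2774]
eef_rot: [0.0, 0.997, 0.075, 0.001]
wrist_force: [3.1, 1.1, -2.6]
opening: -0.002
```

```bash
python3 - <<'E'
from plan import *
from meas import *
o=ctrl.get_obs();print(o["eef_pos"],target(280,.021,.277)[0])
plan([(280+5*t,.021) for t in range(1,11)])
meas("5")
c=load("scene_5.npz");d=load("top_5.npz")
a=cv2.resize(c["pixels"][150:310,280:480,::-1],(500,400));b=cv2.resize(d["pixels"][220:340,280:370,::-1],(300,400))
cv2.imwrite("pics/s5.png",np.hstack([a,b]))
E
```

```text
[ 0.56644038 -0.15726935  0.27740916] [ 0.566236   -0.15668514  0.277     ]
[[-0.11, 0.02, 0.01, 0.0, -0.02, 0.63, 255], [-0.1, 0.03, 0.0, 0.0, 0.0, 0.62, 255], [-0.11, 0.03, 0.0, 0.0, 0.0, 0.63, 255], [-0.11, 0.04, 0.0, 0.0, 0.0, 0.62, 255], [-0.1, 0.03, 0.0, 0.0, 0.0, 0.63, 255], [-0.11, 0.03, 0.0, 0.0, 0.0, 0.62, 255], [-0.11, 0.03, 0.0, 0.0, 0.0, 0.63, 255], [-0.1, 0.03, 0.0, 0.0, 0.0, 0.62, 255], [-0.11, 0.04, 0.0, 0.0, 0.0, 0.63, 255], [-0.1, 0.03, 0.0, 0.0, 0.0, 0.62, 255]]
q [-27.1  20.1  95.9   0.1  63.9  54.3] f [ 3.1  1.1 -2.6]
scene green 59 ang [194.5 195.3 201.7 209.1 210.7] mid 202.6 r 0.068 0.078
scene pts above wheel 543
top green 71 ang [195.9 197.1 204.3 256.  305.9] mid 250.9 r 0.04 0.079
top pts above wheel 0
```

View pics/s5.png

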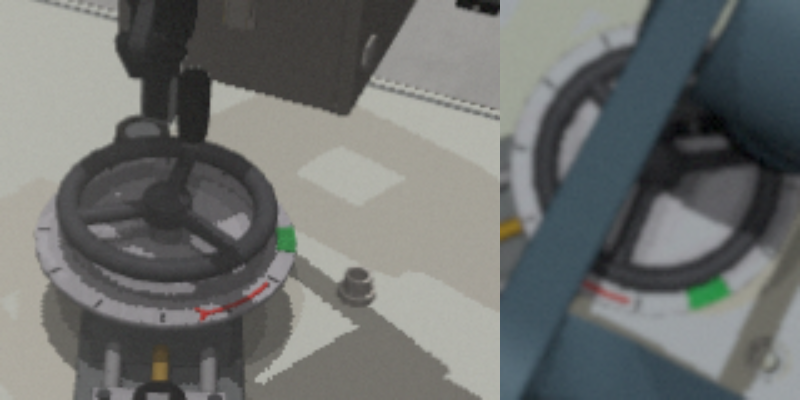

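The handle is at crop (193,105) with the fingers behind it, about 280° round. Next to 330°, then a careful finish.

Request:
drive_tool --commands '[[[-0.11,0.02,0.01,0,-0.02,0.63,255],[-0.1,0.03,0,0,0,0.62,255],[-0.11,0.03,0,0,0,0.63,255],[-0.11,0.04,0,0,0,0.62,255],[-0.1,0.03,0,0,0,0.63,255],[-0.11,0.03,0,0,0,0.62,255],[-0.11,0.03,0,0,0,0.63,255],[-0.1,0.03,0,0,0,0.62,255],[-0.11,0.04,0,0,0,0.63,255],[-0.1,0.03,0,0,0,0.62,255]]]'

```text
time_s: 11.9
eef_pos: [0.5127, -0.1603, 0.2775]
eef_rot: [0.001, 0.936, -0.353, 0.0]
wrist_force: [2.5, -3.1, -0.4]
opening: 0.004
```

```bash
python3 - <<'E'
from plan import *
o=ctrl.get_obs();print(o["eef_pos"],target(330,.021,.277)[0])
plan([(330+t,.021) for t in (5,10,14,17,18,18)])
E
```

```text
[ 0.51270348 -0.16027695  0.27753191] [ 0.51257362 -0.15939421  0.277     ]
[[-0.12, 0.02, 0.01, 0.01, -0.01, 0.64, 255], [-0.11, 0.03, 0.0, 0.0, 0.0, 0.62, 255], [-0.08, 0.03, 0.0, 0.0, 0.0, 0.5, 255], [-0.06, 0.02, 0.0, 0.0, 0.0, 0.38, 255], [-0.03, 0.01, 0.0, 0.0, 0.0, 0.12, 255], [0.0, 0.0, 0.0, 0.0, 0.0, 0.0, 255]]
q [-30.   14.3 103.4  -0.2  62.2 101.4] f [ 2.5 -3.1 -0.4]
```

Request:
drive_tool --commands '[[[-0.12,0.02,0.01,0,0,0.64,255],[-0.11,0.03,0,0,0,0.62,255],[-0.08,0.03,0,0,0,0.5,255],[-0.06,0.02,0,0,0,0.38,255],[-0.03,0.01,0,0,0,0.12,255],[0,0,0,0,0,0,255]]]'

```text
time_s: 12.5
eef_pos: [0.4952, -0.1489, 0.2772]
eef_rot: [0.001, 0.869, -0.494, 0.0]
wrist_force: [1.9, -1.9, 2.4]
opening: 0.0
```

```bash
python3 - <<'E'
from plan import *
from meas import *
o=ctrl.get_obs();print(o["eef_pos"],target(348,.021,.277)[0],o["wrist_force"])
meas("6")
c=load("scene_6.npz");d=load("top_6.npz")
a=cv2.resize(c["pixels"][180:280,350:475,::-1],(500,400),interpolation=2);b=cv2.resize(d["pixels"][220:340,280:370,::-1],(300,400))
cv2.imwrite("pics/s6.png",np.hstack([a,b]))
# reference: same measurement of the handle by scene depth in the first picture
for n in("scene0","scene_6"):
    c=load(n+".npz");P=cloud(c);r=np.linalg.norm(P[...,:2]-C,axis=2)
    m=(P[...,2]>.10)&(P[...,2]<.142)&(r<.085)&(r>.035)
    k,l,s,_=cv2.connectedComponentsWithStats(m.astype(np.uint8));
    for i in range(1,k):
        if s[i,4]>30:
            q=P[l==i][:,:2].mean(0)-C;print(n,s[i],np.degrees(np.arctan2(q[1],q[0]))%360,np.hypot(*q))
E
```

```text
[ 0.49516488 -0.14892017  0.27715638] [ 0.49554535 -0.14911807  0.277     ] [ 1.90213437 -1.93246005  2.37949008]
scene green 32 ang [196.  196.3 203.4 209.  209.1] mid 202.6 r 0.068 0.078
scene pts above wheel 480
top pts above wheel 0
scene0 [381 201  15  30 363] 193.96388219886637 0.05941019969337622
scene_6 [376 190  22  36 510] 210.42134484286416 0.05724782285606532
```

View pics/s6.png

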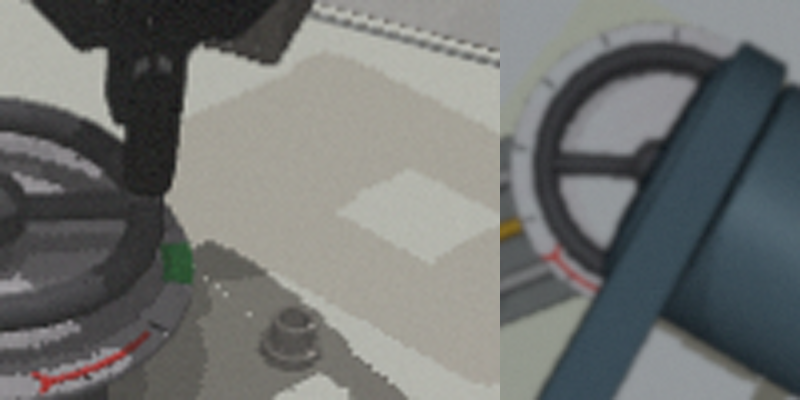

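The handle is now just short of the mark (foot at about px (387,229) in the scene image; the green is visible beside it). I'll push about 5° more, then back off to measure it clear of the fingers.

Request:
drive_tool --commands '[[[-0.05,0.02,0,0,0,0.3,255],[-0.05,0.02,0,0,0,0.3,255],[0,0,0,0,0,0,255],[0.2,0,0,0,0,0,255],[0.5,0,0,0,0,0,255],[0.5,0,-0.3,0,0,0,255],[0.5,0,-0.6,0,0,0,255],[0.5,0,-0.6,0,0,0,255],[0,0,0,0,0,0,255]]]'

```text
time_s: 13.5
eef_pos: [0.5405, -0.248, 0.3559]
eef_rot: [0.002, 0.847, -0.532, 0.003]
wrist_force: [1.3, -1.9, 0.4]
opening: -0.001
```

```bash
cat > fin.py <<'E'
from plan import *
from meas import *
import sys
def fin(tag):
    o=ctrl.get_obs();print(o["eef_pos"],o["wrist_force"])
    meas(tag)
    c=load(f"scene_{tag}.npz");d=load(f"top_{tag}.npz")
    a=cv2.resize(c["pixels"][180:280,350:475,::-1],(500,400),interpolation=2);b=cv2.resize(d["pixels"][220:340,280:370,::-1],(300,400),interpolation=2)
    cv2.imwrite(f"pics/s{tag}.png",np.hstack([a,b]))
    for n in("scene0","scene_"+tag,"top0","top_"+tag):
        c=load(n+".npz");P=cloud(c);r=np.linalg.norm(P[...,:2]-C,axis=2)
        m=(P[...,2]>.10)&(P[...,2]<.148)&(r<.085)&(r>.035)
        k,l,s,_=cv2.connectedComponentsWithStats(m.astype(np.uint8));
        for i in range(1,k):
            if s[i,4]>30:
                q=P[l==i][:,:2].mean(0)-C;print(n,s[i],np.degrees(np.arctan2(q[1],q[0]))%360,np.hypot(*q))
E
python3 -c "from fin import *;fin('7')"
```

```text
[ 0.54054283 -0.24801763  0.35587292] [ 1.27986381 -1.93336982  0.35515374]
scene green 39 ang [194.9 195.8 201.8 209.1 210.9] mid 202.9 r 0.07 0.078
scene pts above wheel 329
top green 54 ang [ 59.5 196.5 202.1 210.8 297.9] mid 178.7 r 0.067 0.732
top pts above wheel 103
scene0 [381 201  15  30 363] 193.96388219886637 0.05941019969337622
scene_7 [381 199  15  30 361] 198.78472106513274 0.05909016291311618
top0 [332 297  13  12 122] 198.801538690899 0.05890872062888208
top_7 [335 296  13  12 122] 203.7063203984607 0.059015769829305044
```

View pics/s7.png

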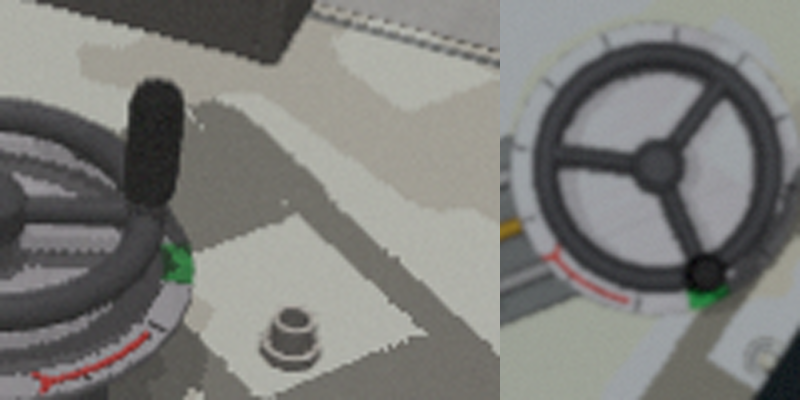

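Top view: the handle's axis is at 203.7° against the mark centre of 203.2°, so within about 0.5°. The arm is clear. I'll check quickly that the loose items haven't moved, then hand in.

```bash
python3 - <<'E'
from h import *
from bench import ctrl
for n,boxes in(("top",{"vial":(305,180,338,210)}),("scene",{"bush":(412,252,434,276),"vial":(250,222,272,258)})):
    A=load(n+"0.npz")["pixels"].astype(int);B=load(n+"_7.npz")["pixels"]
    for k,(x0,y0,x1,y1) in boxes.items():
        t=A[y0:y1,x0:x1].astype(np.uint8);r=cv2.matchTemplate(B[y0-12:y1+12,x0-12:x1+12],t,cv2.TM_CCOEFF_NORMED)
        _,s,_,p=cv2.minMaxLoc(r);print(n,k,"shift px",p[0]-12,p[1]-12,round(s,2))
P=cloud(load("scene_7.npz"));Q=cloud(load("scene0.npz"))
for p in(Q,P):
    m=(abs(p[...,0]-.601)<.035)&(abs(p[...,1]+.215)<.035)&(p[...,2]>.03)&(p[...,2]<.05);print("loupe",m.sum(),p[m].mean(0).round(3))
print(ctrl.get_obs()["dq"]);print(ctrl.hand_in())
E
```

```text
top vial shift px 0 0 1.0
scene bush shift px 0 0 0.95
scene vial shift px 0 0 1.0
loupe 166 [ 0.607 -0.22   0.041]
loupe 167 [ 0.607 -0.22   0.041]
[ 0.01499405  0.00885277  0.05644474  0.00151594 -0.00089282  0.00570719]
the job is handed in; nothing more can be done
None
```

I pushed the wheel clockwise by its handle through about 355°, in one continuous push with the side of the closed fingers. The handle began about 4.6–5° past the mark, so this brings it round onto the green mark. I then backed the arm clear and handed the job in at about 14 s on the robot's clock.

- **Handle position:** the top view puts the handle at 203.7° and the centre of the mark at about 203.2°. It stands about 0.5° short of centre, well inside the mark's ±8.6°.
- **View disagreement:** the scene camera's raw depth reads the handle about 5° lower, at 198.8°, because it sees only the camera-facing side. Both cameras agree on the change from the start, about 4.9°.
- **Forces:** 3–6 N at the wrist in every reading I took during the push.
- **Loose items:** the vial, loupe and bush showed no shift in the last images.
- **Before contact:** joint 6 briefly reached the end of its range on the approach. I backed it off, and nothing had been touched.

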